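# Fit the chute plate on the dice tower

## Robot

A 6-joint arm with a two-finger parallel gripper is mounted at the origin on the work surface. World frame = base frame: x ahead of the robot, y to its left, z up, the work surface at z = 0. Lengths are in m, angles in rad, forces in N, time in s.
With the tool pointing down it reaches from about 0.3 to 0.875 m from the base axis. Payload 6.4 kg.
Tool frame: the origin (TCP) lies midway between the tips of the shut fingers; the grasp point (between the pads) lies 19 mm behind it; z points along the fingers, y is the direction in which the jaws open and shut (so a half turn about z gives the same grasp; the last joint's range is limited). The gripper opens to 88 mm and grips with 3 to 60 N. Pads are 18 mm wide; open, the fingers measure 123 mm over their backs; the gripper's body (75 mm by 187 mm) begins 45 mm behind the grasp point.
Start: joints at [1.071, 0.181, 1.607, -0, 1.354, -0.206], TCP at [0.167, 0.55, 0.239] pointing down, gripper open.
Joint ranges: [-2.99, 2.99], [-0.89, 2.07], [0.3, 2.58], [-1.14, 4.28], [0, 2.63], [-3.12, 3.12]. Speed limits (rad/s): [2.57, 2.57, 3.01, 3.14, 3.14, 3.14].

## Interface

Orientations are given as a unit quaternion [w, x, y, z].
In Python, from workcell import r gives the robot as it stands.
- The arm moves only by the tool carry_out, never from a script. Its argument "deltas" is a list of rows, each an object with "dp": the shift along the tool's x, y, z in mm, a list of three; "angular": the turn, a rotation vector about the tool's x, y, z in degrees, a list of three. In form: [{"dp": [x, y, z], "angular": [wx, wy, wz]}, ...]. A call has exactly 10 rows; each row is the pose to reach, as a shift and turn from the pose commanded when the call began, along the tool's axes at that moment; what a row does not reach only later rows make up. A row lasts 1/10 s, in which the tool goes at most 50 mm and 8.59 degrees, less where a joint would pass 70% of its speed; a pose out of reach is approached as far as the arm can. A call with a gripper value outside its range is refused whole. "grip" is the opening, from 0 (shut) to 1 (fully open), set as the call begins (left out, the last holds). The fingers move at their own pace and stop on an object; the grip force is fixed at half the most. Time passes only in rows, so rows that repeat a pose let the fingers close, or fill a call up. It gives the time, the measured TCP pose, the force and the opening at its end, in the units of the state.
- r.state(): the state, without advancing time (a new reading comes with each control period).
- r.read_camera(name): name is "scene" or "top" or "wrist"; returns a dict with "img" (384x512x3 uint8, red, green, blue), "K" (3x3 intrinsics, pixels), "dist_coeffs" ([k1, k2, p1, p2, k3] as OpenCV has them; the pictures are not rectified), "cam_to_world" (4x4, takes a point from camera to world coordinates). Camera axes: x right, y down, z forward; pixel columns grow to the right and rows downward; lengths in m; the calibration is good to about 2 mm. A picture is of the moment at which its call begins. There is no depth.
- r.job_done(): hands the job in, once; it reports no verdict.
The state is a dict: "clock": time; "qpos": joint angles; "qvel": joint speeds; "joint_torque": joint torques, N m; "tcp_pos": TCP position; "tcp_rot": TCP orientation; "force": force on the tool from outside, world axes, zero at the start; "ft_torque": the same for the moment, N m; "grip_width": opening from 0.0 (shut) to 1.0 (fully open).
Only numpy, scipy, OpenCV 4.12 (cv2) and the standard library are available. Lean on these libraries where they do the work, as an engineer would, in place of code of your own. Each camera call takes 0.05 s, during which the arm holds its last target.

## Task

The thin green plate lying flat on the white shelf is the loose chute plate of the stainless dice tower, and it is too thin to pick up where it lies: slide it towards you until one end sticks out well past the shelf's front edge, then take it by its two long sides and lift it. Tilt it to the slope and lay it lengthways and centred on the tower's sloping chute bed, lower end down against the small lip, keeping hold of it until it lies flat there, then let go. Do not let the plate fall off the shelf and do not knock or shove the other things on the shelf.

Things in the scene. Friction and masses are not known exactly. Their poses are not given: they have to be found in the camera images.
- shelf: White steel bracket shelf, fixed. Flat deck 300 (x) by 920 (y) mm, its top 100 mm above the work surface, with free space below and in front of it. Origin: under the middle of the deck, at the height of the work surface. Its x axis points away from the robot: the straight front edge is at x = -150 mm, along y; a back plate at x = +150 mm stands 25 mm above the deck.
- plate: Thin flat green-painted aluminium plate, 150 (x) by 54 (y) by 3 (z) mm, about 65 g, loose, lying flat on the shelf deck, its x axis within about 15 degrees of the shelf's x. Origin: centre of the underside. Both ends and both faces are alike. Friction on the shelf is about 0.6; fingertips pressed firmly (about 10 N) on its top drag it along. It stays put while its middle is on the deck.
- plate_end_a (a point): Middle of the short end of the plate nearest the robot (plate x = -75 mm), at its underside.
- plate_end_b (a point): Middle of the far short end of the plate (plate x = +75 mm), at its underside.
- tower: Stainless steel dice tower, fixed on the shelf. Foot plate 220 (x) by 90 (y) by 4 mm; hollow shaft 70 by 80 mm and 205 mm tall over the far end of the foot (x = +40 to +110 mm), sloping chute in front of it (x = -100 to +40 mm). Origin: centre of the foot's underside, on the deck. Its x axis points away from the robot, along the chute from its low to its high end.
- chute: The tower's chute bed: fixed dark steel strip 160 (x) by 38 (y) mm, narrower than the plate, so fingers pass beside it down to the foot plate. Rises at 30 degrees away from the robot. Origin: middle of its upper surface at the low end, at the inner face of the lip, 45 mm above the deck. x points up the slope, z square out of the bed. The 38 mm wide lip stands 8 mm out of the bed at x = -4 to 0 mm.
- susan: Lazy susan: grey plastic disc with cork top, 150 mm across, 18 mm high, standing in the middle of the shelf. Origin: centre of the underside. Leave alone.
- die: Blue glass die, 20 mm, lying on the lazy susan. Origin: centre of the underside. Leave alone.
- acrylic_box: Clear acrylic box with sliding lid, 70 by 100 by 51 mm, near one end of the shelf. Origin: centre of the underside. Leave alone.
- dice_cup: Blue ceramic cup, 70 mm across, 85 mm high, near one end of the shelf. Origin: centre of the underside. Leave alone.
- card_box: Yellow and brown card box standing upright, 60 by 30 by 90 mm, near one end of the shelf. Origin: centre of the underside. Leave alone.
- cactus: Small cactus in a terracotta pot, 68 mm across, 105 mm high, near one end of the shelf. Origin: centre of the underside. Leave alone.
Mind the look-alikes: they are no part of the job. Of the things that look like the plate, the largest one is meant.

How it is judged:
On the way, in this order (a step that is already met when the one before it is completed fails the run):
1. the plate lies flat on the shelf with one end at least 20 mm past the front edge (x of any of plate_end_a, plate_end_b in the frame of shelf below -0.17 m and z of plate in the frame of shelf below 0.105 m and angle between plate's own z axis and vertical below 0.1 rad), for 0.1 s.
2. the plate is held in the fingers, its middle lifted at least 20 mm above the shelf deck (height (world z) of plate above 0.12 m and contact force between the fingers and plate above 0.5 N), for 0.1 s.
3. the plate, still held in the fingers, lies on the sloping chute bed (within 6 mm of its surface and 9 degrees of its slope) (contact force between the fingers and plate above 0.5 N and z of plate in the frame of chute between -0.004 and 0.006 m and x of plate in the frame of chute between 0.05 and 0.11 m and y of plate in the frame of chute between -0.025 and 0.025 m and angle between the z axis of plate and the z axis of chute, either way round below 0.157 rad), for 0.1 s.
At the end, for the whole second after the job is handed in: The plate rests, released and still, flat on the chute bed (within 4 degrees), lengthways (within 8 degrees) and centred across it within 12 mm, its lower end within 12 mm of the lip (x of plate in the frame of chute between 0.07 and 0.087 m and y of plate in the frame of chute between -0.012 and 0.012 m and z of plate in the frame of chute between -0.003 and 0.005 m and angle between the x axis of plate and the x axis of chute, either way round below 0.15 rad and angle between the z axis of plate and the z axis of chute, either way round below 0.07 rad and linear speed of plate below 0.01 m/s); the robot touches nothing.
It fails at once if the plate falls off the shelf (height (world z) of plate below 0.07 m).
It fails at once if another thing on the shelf (lazy susan, die, acrylic box, cup, card box or cactus) is shifted more than 20 mm (distance of any of susan, die, acrylic_box, dice_cup, card_box, cactus from where it was at the start of the episode above 0.02 m).
It also fails if it takes over 64 s, if anything falls off the work surface, if the arm or the gripper's body presses on something with over 40 N, if the wrist force passes 120 N, or if a joint passes its speed limit or range.

## Working session

There is one attempt and no reset: what is moved stays moved. The work goes in short steps, Python scripts to look and compute and a tool call to move; the robot and the scene stay as the last step left them, time stands still between calls to the robot, and variables do not carry over. Pictures are saved under pics/ and viewed, and the job is handed in when it is done.

Besides the shell and the picture viewer there is one more tool, called after "Request:" as name(argument=value, ...) on one line, values as JSON. carry_out: Moves the arm, as the interface text tells. Its arguments: {"type":"object","properties":{"deltas":{"type":"array"},"grip":{"type":"number"}},"required":["deltas"]}

```bash
ls; mkdir -p pics; python3 - <<'E'
from workcell import r
import cv2
print(r.state())
for n in ["scene","top","wrist"]:
    c=r.read_camera(n); cv2.imwrite(f"pics/{n}0.png",c["img"][:,:,::-1]); print(n,c["K"],c["dist_coeffs"],c["cam_to_world"])
E
```

```text
pics
{'clock': 0.0, 'qpos': array([ 1.07070704e+00,  1.81539203e-01,  1.60794177e+00,  3.27574677e-06,
        1.35379335e+00, -2.06311118e-01]), 'qvel': array([-0.00072631,  0.00023299,  0.00028537, -0.00048296, -0.00048576,
        0.00035428]), 'joint_torque': array([-1.06419645e-05, -4.33872771e+01, -3.41847789e+01,  7.01139146e-02,
        3.85927095e-02, -1.21739968e-04]), 'tcp_pos': array([0.16624427, 0.54991618, 0.23784318]), 'tcp_rot': array([-2.92346161e-04,  1.46361731e-01,  9.89230780e-01, -7.88374891e-04]), 'force': array([-0.08728113,  0.05071613, -0.08875834]), 'ft_torque': array([-0.01209141, -0.02449498, -0.0283359 ]), 'grip_width': 1.0055303837769891}
scene [[472.40646171   0.         252.9881667 ]
 [  0.         472.40646171 196.78629171]
 [  0.           0.           1.        ]] [-0.06481466  0.          0.          0.          0.        ] [[ 0.87557835  0.36130998 -0.32065192  0.91536898]
 [ 0.4827844  -0.63141584  0.60682227 -0.73910109]
 [ 0.01678624 -0.68612618 -0.72728886  1.02576024]
 [ 0.          0.          0.          1.        ]]
top [[414.94997433   0.         252.51704658]
 [  0.         414.94997433 189.8194292 ]
 [  0.           0.           1.        ]] [-0.15495471  0.          0.          0.          0.        ] [[-0.11720666 -0.9727185   0.20020319  0.25372893]
 [-0.99310659  0.11507982 -0.02226959  0.02027071]
 [-0.0013773  -0.20143325 -0.97950128  1.36109167]
 [ 0.          0.          0.          1.        ]]
wrist [[272.80650265   0.         250.39028996]
 [  0.         272.80650265 194.60599956]
 [  0.           0.           1.        ]] [0.01214305 0.         0.         0.         0.        ] [[ 0.28980983  0.92114304  0.25981873  0.099455  ]
 [ 0.95708354 -0.27859491 -0.07984971  0.57106172]
 [-0.00116883  0.27180946 -0.96235038  0.38462767]
 [ 0.          0.          0.          1.        ]]
```

View pics/scene0.png

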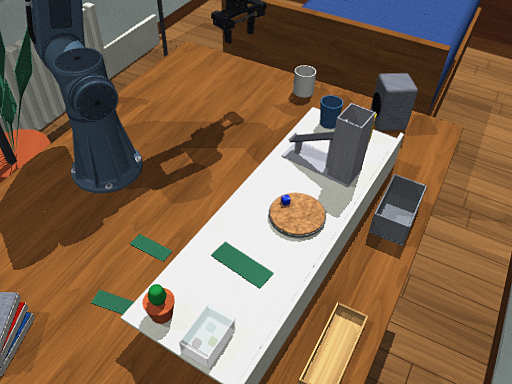

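View pics/top0.png

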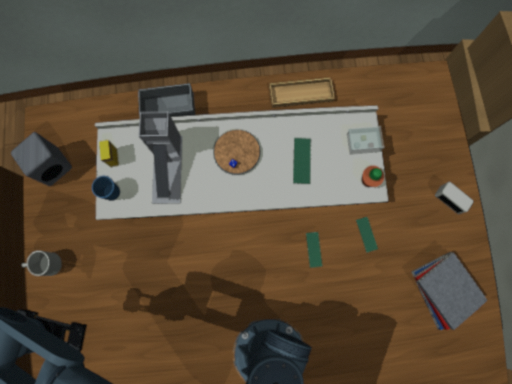

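View pics/wrist0.png

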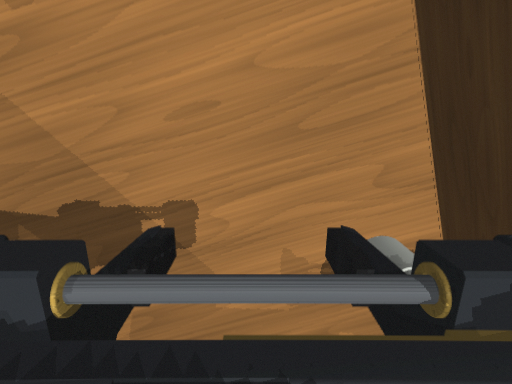

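Top view: three green strips could pass for the plate: (302,161) on the shelf, and (314,250) and (367,234) on the table. The one on the shelf is the largest and matches the description. I'll check it in a close crop and measure it.

```bash
cat > h.py <<'E'
import numpy as np, cv2
from scipy.spatial.transform import Rotation as R
def ray(c,uv):
    uv=np.asarray(uv,float).reshape(-1,1,2)
    n=cv2.undistortPoints(uv,c["K"],np.array(c["dist_coeffs"])).reshape(-1,2)
    T=c["cam_to_world"]; d=np.c_[n,np.ones(len(n))]@T[:3,:3].T
    return T[:3,3],d
def onplane(c,uv,z):
    o,d=ray(c,uv); s=(z-o[2])/d[:,2]; return o+d*s[:,None]
def proj(c,P):
    T=np.linalg.inv(c["cam_to_world"]); rv=cv2.Rodrigues(T[:3,:3])[0]
    return cv2.projectPoints(np.asarray(P,float).reshape(-1,1,3),rv,T[:3,3],c["K"],np.array(c["dist_coeffs"]))[0].reshape(-1,2)
def tri(c1,u1,c2,u2):
    o1,d1=ray(c1,u1);o2,d2=ray(c2,u2);out=[]
    for a,b in zip(d1,d2):
        A=np.c_[a,-b]; s=np.linalg.lstsq(A,o2-o1,rcond=None)[0]; p=o1+a*s[0];q=o2+b*s[1]; out.append(np.r_[(p+q)/2,np.linalg.norm(p-q)])
    return np.array(out)
def green(c):
    hsv=cv2.cvtColor(c["img"],cv2.COLOR_RGB2HSV)
    m=cv2.inRange(hsv,(60,80,30),(90,255,200))
    return m
def plate(c,z=0.103,amin=300):
    m=green(c); cs,_=cv2.findContours(m,cv2.RETR_EXTERNAL,cv2.CHAIN_APPROX_NONE)
    out=[]
    for k in cs:
        if cv2.contourArea(k)<amin: continue
        P=onplane(c,k[:,0].astype(float),z)
        (cx,cy),(w,h),a=cv2.minAreaRect((P[:,:2]*1000).astype(np.float32))
        if w<h: w,h,a=h,w,a+90
        out.append((cv2.contourArea(k),k[:,0].mean(0),cx,cy,w,h,(a+90)%180-90))
    return out
def view(c,name,x0,y0,x1,y1,f):
    im=cv2.resize(c["img"][y0:y1,x0:x1,::-1],None,fx=f,fy=f,interpolation=cv2.INTER_CUBIC); cv2.imwrite(name,im)
E
python3 - <<'E'
from h import *; from workcell import r
for n in ["top","scene"]:
    c=r.read_camera(n)
    for p in plate(c): print(n,np.round(p[0]),np.round(p[1]),np.round(p[2:],1))
    if n=="top":
        view(c,"pics/t1.png",260,100,400,210,5)
        view(c,"pics/t2.png",85,90,225,225,5)
    else: 
        view(c,"pics/s2.png",270,90,410,200,5)
E
```

```text
top 316.0 [314. 249.] [ 307.  -170.1  100.5   33.    -1.3]
top 300.0 [367. 234.] [ 332.1 -339.6  100.4   33.2    9.5]
top 615.0 [302. 160.] [ 587.4 -172.8  141.9   47.5   -8.5]
scene 496.0 [111. 302.] [ 391.3 -406.8   88.4   36.3    9.3]
scene 1091.0 [243. 265.] [ 590.5 -174.2  148.7   53.1   -9.2]
scene 469.0 [151. 247.] [ 372.9 -241.1  102.3   36.5   -0.5]
scene 608.0 [ 5. 90.] [-537.   107.7  676.    51.4  -40.1]
scene 614.0 [24. 64.] [-585.3  225.6  528.7   60.4  -41.2]
```

View pics/t1.png

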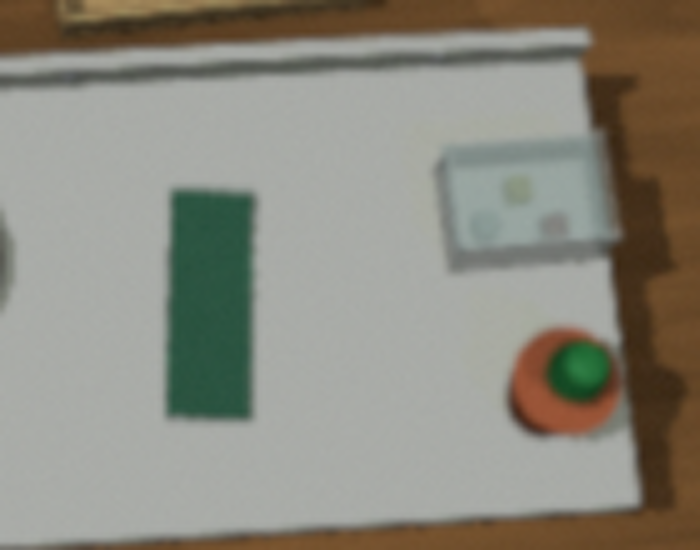

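View pics/t2.png

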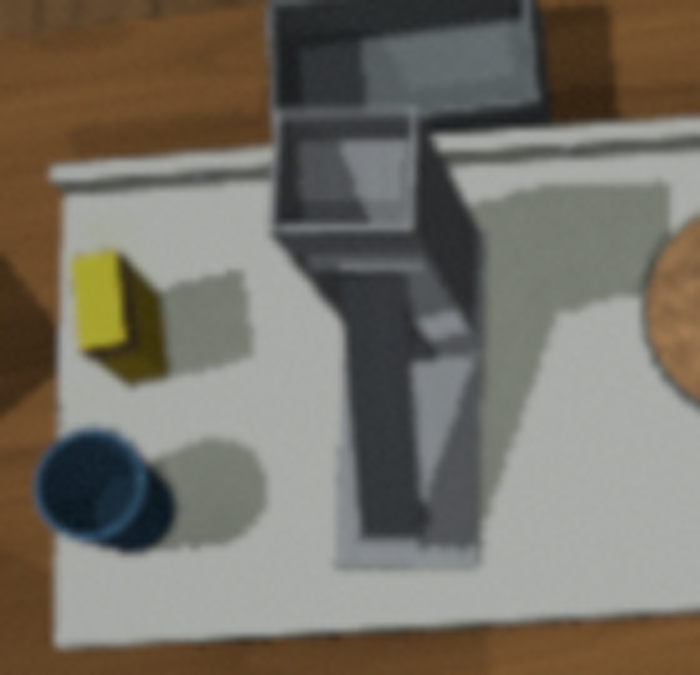

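View pics/s2.png

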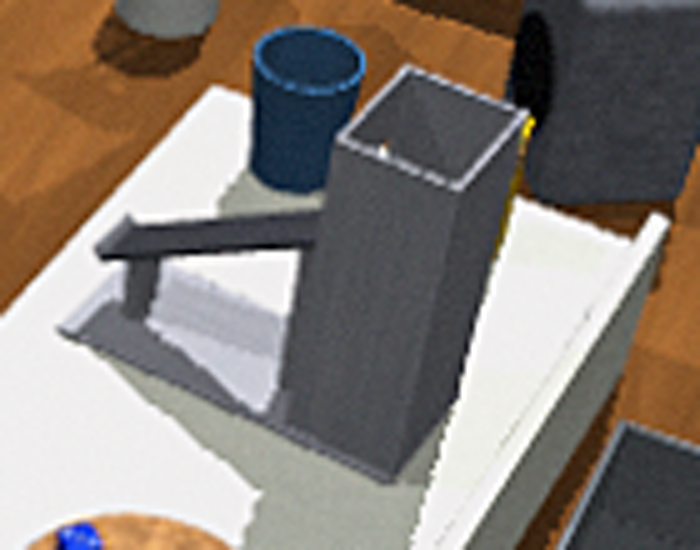

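The top crop shows a flat green plate with nothing next to it, at about (302,161). The tower chute runs from its lip at about (164,198) up to the shaft. Next I measure the tower and the shelf.

```bash
python3 - <<'E'
from h import *; from workcell import r
t=r.read_camera("top"); s=r.read_camera("scene")
T2=lambda L:(np.array(L)+.5)/5-.5+[85,90]
S2=lambda L:(np.array(L)+.5)/5-.5+[270,90]
T1=lambda L:(np.array(L)+.5)/5-.5+[260,100]
f=lambda a:print(np.round(a*1000,1).tolist())
print("foot top fl fr");f(onplane(t,T2([[335,568],[479,566]]),.104))
print("foot scene fr br, fl");f(onplane(s,S2([[60,333],[392,482],[115,278]]),.102))
print("shaft top top-view fl fr br bl");f(onplane(t,T2([[275,233],[417,229],[418,105],[273,110]]),.305))
print("shaft scene fl fr br bl");f(onplane(s,S2([[338,137],[460,188],[530,118],[408,68]]),.305))
print("lip scene l r");f(onplane(s,S2([[128,218],[95,252]]),.152))
print("lip top");f(onplane(t,T2([[362,540],[428,537]]),.15))
print("shelf front top L,R");f(onplane(t,np.r_[T2([[55,645]]),T1([[642,508]])],.1))
print("chute left edge/right edge top hi z .205, low");f(onplane(t,T2([[337,272],[408,272]]),.145+.14*np.tan(np.pi/6)))
E
```

```text
foot top fl fr
[[505.4, 307.6, 104.0], [496.2, 217.7, 104.0]]
foot scene fr br, fl
[[501.9, 216.6, 102.0], [716.6, 198.3, 102.0], [508.5, 277.7, 102.0]]
shaft top top-view fl fr br bl
[[652.9, 282.8, 305.0], [645.2, 205.1, 305.0], [716.9, 199.8, 305.0], [724.7, 280.5, 305.0]]
shaft scene fl fr br bl
[[648.4, 209.7, 305.0], [716.2, 201.9, 305.0], [727.9, 275.2, 305.0], [658.1, 284.1, 305.0]]
lip scene l r
[[513.9, 275.2, 152.0], [510.6, 237.6, 152.0]]
lip top
[[511.2, 279.6, 150.0], [508.4, 239.6, 150.0]]
shelf front top L,R
[[477.8, 490.9, 100.0], [425.3, -426.3, 100.0]]
chute left edge/right edge top hi z .205, low
[[654.3, 267.3, 225.8], [649.0, 225.9, 225.8]]
```

```bash
cat > cmd.py <<'E'
import json,os,numpy as np
from scipy.spatial.transform import Rotation as R
F="cmd.json"
def load():
    if os.path.exists(F):
        d=json.load(open(F)); return np.array(d["p"]),R.from_quat(d["q"])
    return np.array([.167,.55,.239]),R.from_quat([.14636,.98923,0,0])
def sent(dp,ang):  # last row sent
    p,q=load(); p=p+q.apply(np.array(dp)/1000); q=q*R.from_rotvec(np.radians(ang))
    json.dump({"p":p.tolist(),"q":q.as_quat().tolist()},open(F,"w")); show()
def show():
    p,q=load(); print("cmd",np.round(p*1000,1),"x",np.round(q.as_matrix()[:,0],3),"z",np.round(q.as_matrix()[:,2],3))
def pose(yaw,tilt=0):
    # tool z down, tool x toward robot along yaw dir; tilt>0: x goes down (slope), body leans to the robot
    c,s=np.cos(np.radians(yaw)),np.sin(np.radians(yaw)); t=np.radians(tilt)
    f=np.array([c,s,0]); up=np.array([0,0,1])
    x=-(f*np.cos(t)+up*np.sin(t)); z=-(up*np.cos(t)-f*np.sin(t)); y=np.cross(z,x)
    return R.from_matrix(np.c_[x,y,z])
def need(p,q):
    p0,q0=load(); print("dp",np.round(q0.inv().apply(np.array(p)-p0)*1000,1),"ang",np.round(np.degrees((q0.inv()*q).as_rotvec()),2))
E
python3 -c "
from cmd import *" 2>/dev/null; mv cmd.py cmdp.py; python3 - <<'E'
from cmdp import *
show(); need([.36,.1,.27],pose(-9)); need([.57,-.17,.26],pose(-9))
E
```

```text
cmd [167. 550. 239.] x [-0.957  0.29   0.   ] z [ 0.  0. -1.]
dp [-315.  -374.8  -31. ] ang [ 0.    0.   -7.83]
dp [-594.2 -572.5  -21. ] ang [ 0.    0.   -7.83]
```

Request:
carry_out(deltas=[{"dp":[-30,-37,-5],"angular":[0,0,0]},{"dp":[-60,-74,-10],"angular":[0,0,-1]},{"dp":[-92,-111,-15],"angular":[0,0,-2]},{"dp":[-124,-148,-20],"angular":[0,0,-3]},{"dp":[-155,-186,-25],"angular":[0,0,-4]},{"dp":[-187,-223,-30],"angular":[0,0,-5]},{"dp":[-218,-260,-31],"angular":[0,0,-6]},{"dp":[-250,-298,-31],"angular":[0,0,-7]},{"dp":[-282,-336,-31],"angular":[0,0,-7.8]},{"dp":[-315,-375,-31],"angular":[0,0,-7.8]}], grip=0)

```text
clock: 1.35
tcp_pos: [0.3594, 0.0993, 0.2702]
tcp_rot: [0.001, 0.078, 0.997, 0.0]
force: [1.6, 0.6, -0.0]
grip_width: 0.115
```

```bash
python3 - <<'E'
from cmdp import *
sent([-315,-375,-31],[0,0,-7.8]); need([.57,-.17,.26],pose(-9))
E
```

```text
cmd [359.9  99.9 270. ] x [-0.988  0.157  0.   ] z [ 0.  0. -1.]
dp [-249.8 -233.5   10. ] ang [ 0.    0.   -0.03]
```

Request:
carry_out(deltas=[{"dp":[-30,-28,0],"angular":[0,0,0]},{"dp":[-60,-56,2],"angular":[0,0,0]},{"dp":[-90,-84,4],"angular":[0,0,0]},{"dp":[-122,-114,6],"angular":[0,0,0]},{"dp":[-154,-144,8],"angular":[0,0,0]},{"dp":[-186,-174,10],"angular":[0,0,0]},{"dp":[-218,-204,10],"angular":[0,0,0]},{"dp":[-250,-234,10],"angular":[0,0,0]},{"dp":[-250,-234,10],"angular":[0,0,0]},{"dp":[-250,-234,10],"angular":[0,0,0]}])

```text
clock: 2.35
tcp_pos: [0.5689, -0.1696, 0.2588]
tcp_rot: [-0.001, 0.079, 0.997, 0.0]
force: [-1.3, -0.3, -0.0]
grip_width: 0.002
```

```bash
python3 - <<'E'
from cmdp import *; from h import *; from workcell import r
sent([-250,-234,10],[0,0,0])
c=r.read_camera("wrist"); view(c,"pics/w1.png",0,0,512,384,1)
for p in plate(c): print(np.round(p[0]),np.round(p[1]),np.round(p[2:],1))
print(r.state()["tcp_pos"],r.state()["force"],c["cam_to_world"])
E
```

```text
cmd [ 570.1 -170.5  260. ] x [-0.988  0.157  0.   ] z [ 0.  0. -1.]
936.0 [ 11. 163.] [ 511.4 -424.1   49.7   31.6  -23.1]
4252.0 [251. 182.] [ 574.2 -168.8  116.1   53.2   -9.3]
528.0 [211.   9.] [ 394.1 -178.    29.8   17.1   88.9]
1986.0 [76. 30.] [ 392.1 -312.5   62.    30.3    9.1]
[ 0.56865084 -0.16874759  0.25917624] [ 0.13634548 -0.06161237  0.33990702] [[ 0.1585687   0.95049853  0.26722371  0.50014035]
 [ 0.9873474  -0.15293529 -0.04190359 -0.15800461]
 [ 0.00103863  0.27048723 -0.962723    0.40558514]
 [ 0.          0.          0.          1.        ]]
```

View pics/w1.png

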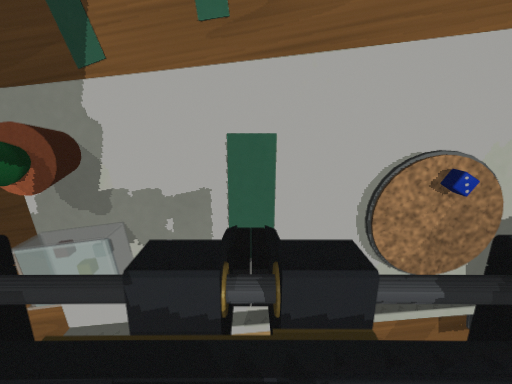

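The wrist view, with the robot side at the top, shows the plate's near end at row 133, columns 227–276. The fingers hide the far part. I compute the near end and the shelf edge from this view.

```bash
python3 - <<'E'
from cmdp import *; from h import *; from workcell import r
c=r.read_camera("wrist")
print(np.round(onplane(c,[[226.5,132.5],[276.5,132.5],[226.5,220],[274,220]],.103)*1000,1))
print("edge",np.round(onplane(c,[[30,88],[200,66],[300,53],[400,41],[500,30]],.1)*1000,1))
need([.606,-.1755,.115],pose(-9))
E
```

```text
[[ 510.9 -184.9  103. ]
 [ 519.5 -131.4  103. ]
 [ 610.4 -203.2  103. ]
 [ 619.3 -147.6  103. ]]
edge [[ 435.  -378.6  100. ]
 [ 441.4 -199.9  100. ]
 [ 445.6  -97.3  100. ]
 [ 450.9    2.4  100. ]
 [ 457.4   98.8  100. ]]
dp [-36.3   0.7 145. ] ang [ 0.    0.   -0.03]
```

Request:
carry_out(deltas=[{"dp":[-10,0,25],"angular":[0,0,0]},{"dp":[-20,0,50],"angular":[0,0,0]},{"dp":[-30,0,75],"angular":[0,0,0]},{"dp":[-36,0,100],"angular":[0,0,0]},{"dp":[-36,0,120],"angular":[0,0,0]},{"dp":[-36,0,135],"angular":[0,0,0]},{"dp":[-36,0,145],"angular":[0,0,0]},{"dp":[-36,0,150],"angular":[0,0,0]},{"dp":[-36,0,152],"angular":[0,0,0]},{"dp":[-36,0,152],"angular":[0,0,0]}])

```text
clock: 3.45
tcp_pos: [0.605, -0.1749, 0.1084]
tcp_rot: [0.0, 0.079, 0.997, -0.0]
force: [-0.9, 0.7, 0.7]
grip_width: 0.006
```

```bash
python3 - <<'E'
from cmdp import *; from workcell import r
sent([-36,0,152],[0,0,0]); print(r.state()["tcp_pos"],r.state()["force"])
E
```

```text
cmd [ 605.6 -176.1  108. ] x [-0.988  0.157  0.   ] z [ 0.  0. -1.]
[ 0.60501793 -0.17490976  0.10838291] [-0.89034663  0.65948921  0.68782083]
```

Press down gently and read the force.

Request:
carry_out(deltas=[{"dp":[0,0,2],"angular":[0,0,0]},{"dp":[0,0,3],"angular":[0,0,0]},{"dp":[0,0,4],"angular":[0,0,0]},{"dp":[0,0,5],"angular":[0,0,0]},{"dp":[0,0,5.5],"angular":[0,0,0]},{"dp":[0,0,6],"angular":[0,0,0]},{"dp":[0,0,6.5],"angular":[0,0,0]},{"dp":[0,0,7],"angular":[0,0,0]},{"dp":[0,0,7],"angular":[0,0,0]},{"dp":[0,0,7],"angular":[0,0,0]}])

```text
clock: 4.45
tcp_pos: [0.6049, -0.1749, 0.1034]
tcp_rot: [0.0, 0.079, 0.997, -0.0]
force: [-7.4, 3.4, 16.8]
grip_width: 0.008
```

Request:
carry_out(deltas=[{"dp":[3,0,7],"angular":[0,0,0]},{"dp":[9,0,7],"angular":[0,0,0]},{"dp":[17,0,7],"angular":[0,0,0]},{"dp":[25,0,7],"angular":[0,0,0]},{"dp":[33,0,7],"angular":[0,0,0]},{"dp":[41,0,7],"angular":[0,0,0]},{"dp":[49,0,7],"angular":[0,0,0]},{"dp":[55,0,7],"angular":[0,0,0]},{"dp":[59,0,7],"angular":[0,0,0]},{"dp":[60,0,7],"angular":[0,0,0]}])

```text
clock: 5.45
tcp_pos: [0.5558, -0.1702, 0.1034]
tcp_rot: [0.013, 0.079, 0.997, -0.005]
force: [13.7, -1.3, 26.8]
grip_width: 0.005
```

```bash
python3 - <<'E'
from cmdp import *; from h import *; from workcell import r
sent([0,0,7],[0,0,0]); sent([60,0,7],[0,0,0])
t=r.read_camera("top")
for p in plate(t,amin=150): print(np.round(p[0]),np.round(p[1]),np.round(p[2:],1))
view(t,"pics/t3.png",230,90,400,270,4)
c=r.read_camera("wrist"); view(c,"pics/w3.png",0,0,512,384,1)
print(r.state()["tcp_pos"],r.state()["force"])
E
```

```text
cmd [ 605.6 -176.1  101. ] x [-0.988  0.157  0.   ] z [ 0.  0. -1.]
cmd [ 546.4 -166.7   94. ] x [-0.988  0.157  0.   ] z [ 0.  0. -1.]
302.0 [366. 234.] [ 332.4 -339.1   99.7   33.9    9.6]
[ 0.55573813 -0.17017693  0.10337425] [11.95683336 -1.24753592 29.77648121]
```

View pics/w3.png

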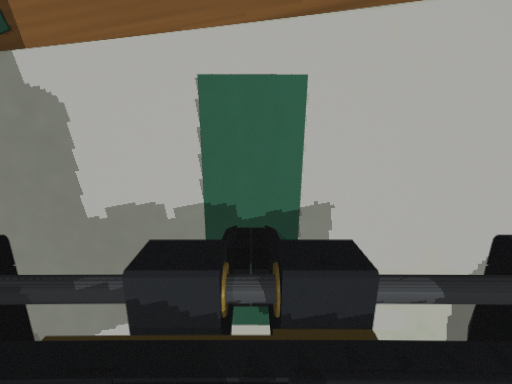

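The near end of the plate is at row 75, columns 198–307, and the plate is still straight under the fingers.

```bash
python3 - <<'E'
from h import *; from workcell import r
c=r.read_camera("wrist")
print(np.round(onplane(c,[[198,75],[307,75],[205,235],[300,235]],.103)*1000,1))
print("edge",np.round(onplane(c,[[0,50.5],[240,22],[430,0]],.1)*1000,1)); print(r.state()["tcp_pos"],r.state()["force"])
E
```

```text
[[ 463.  -180.6  103. ]
 [ 471.5 -128.   103. ]
 [ 547.9 -195.1  103. ]
 [ 556.5 -140.3  103. ]]
edge [[ 437.1 -273.8  100. ]
 [ 443.2 -156.5  100. ]
 [ 448.9  -68.8  100. ]]
[ 0.5557388  -0.17018335  0.10336252] [12.21197001 -2.39851272 28.68314578]
```

Request:
carry_out(deltas=[{"dp":[0,0,-3],"angular":[0,0,0]},{"dp":[2,0,-5],"angular":[0,0,0]},{"dp":[8,0,-6],"angular":[0,0,0]},{"dp":[16,0,-6],"angular":[0,0,0]},{"dp":[25,0,-6],"angular":[0,0,0]},{"dp":[34,0,-6],"angular":[0,0,0]},{"dp":[43,0,-6],"angular":[0,0,0]},{"dp":[51,0,-6],"angular":[0,0,0]},{"dp":[57,0,-6],"angular":[0,0,0]},{"dp":[60,0,-6],"angular":[0,0,0]}])

```text
clock: 6.6
tcp_pos: [0.4902, -0.1581, 0.1034]
tcp_rot: [0.005, 0.079, 0.997, -0.002]
force: [6.0, -1.0, 11.6]
grip_width: 0.005
```

```bash
python3 - <<'E'
from cmdp import *; from h import *; from workcell import r
sent([60,0,-6],[0,0,0])
c=r.read_camera("wrist"); view(c,"pics/w4.png",0,0,512,384,1)
m=green(c); cs,_=cv2.findContours(m,cv2.RETR_EXTERNAL,cv2.CHAIN_APPROX_NONE)
k=max(cs,key=cv2.contourArea); print(cv2.approxPolyDP(k,4,True)[:,0].tolist())
print(r.state()["tcp_pos"],r.state()["force"])
E
```

```text
cmd [ 487.1 -157.3  100. ] x [-0.988  0.157  0.   ] z [ 0.  0. -1.]
[[198, 75], [206, 239], [221, 239], [225, 229], [236, 224], [250, 229], [271, 226], [281, 239], [296, 239], [305, 75]]
[ 0.48991365 -0.15801486  0.10340942] [ 3.35277357 -0.4759384  13.01661957]
```

View pics/w4.png

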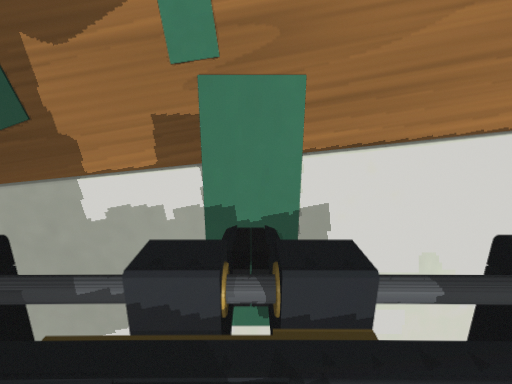

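The plate end at row 75 now overhangs the shelf edge, which lies at rows 150–165 there, by about 42 mm. I'll drag another 17 mm or so.

Request:
carry_out(deltas=[{"dp":[3,0,0],"angular":[0,0,0]},{"dp":[7,0,0],"angular":[0,0,0]},{"dp":[11,0,0],"angular":[0,0,0]},{"dp":[14,0,0],"angular":[0,0,0]},{"dp":[16,0,0],"angular":[0,0,0]},{"dp":[17,0,0],"angular":[0,0,0]},{"dp":[17,0,0],"angular":[0,0,0]},{"dp":[17,0,-2],"angular":[0,0,0]},{"dp":[16,0,-8],"angular":[0,0,0]},{"dp":[16,0,-20],"angular":[0,0,0]}])

```text
clock: 7.65
tcp_pos: [0.4693, -0.1528, 0.1192]
tcp_rot: [-0.001, 0.079, 0.997, 0.001]
force: [0.3, 0.6, -0.3]
grip_width: 0.005
```

```bash
python3 - <<'E'
from cmdp import *; from h import *; from workcell import r
sent([16,0,-20],[0,0,0])
c=r.read_camera("wrist"); view(c,"pics/w5.png",0,0,512,384,1)
m=green(c); cs,_=cv2.findContours(m,cv2.RETR_EXTERNAL,cv2.CHAIN_APPROX_NONE)
k=max(cs,key=cv2.contourArea); a=cv2.approxPolyDP(k,4,True)[:,0]; print(a.tolist());print(np.round(onplane(c,a.astype(float),.103)*1000,1).tolist())
print(r.state()["tcp_pos"],r.state()["force"])
need([.36,-.14,.25],pose(-9)) 
E
```

```text
cmd [ 471.3 -154.8  120. ] x [-0.988  0.157  0.   ] z [ 0.  0. -1.]
[[156, 0], [175, 92], [201, 92], [207, 239], [221, 239], [225, 229], [236, 224], [265, 224], [281, 239], [289, 239], [295, 89], [219, 88], [205, 0]]
[[335.5, -179.9, 103.0], [380.2, -180.6, 103.0], [382.4, -166.2, 103.0], [470.9, -180.9, 103.0], [472.3, -171.9, 103.0], [465.9, -168.0, 103.0], [463.6, -160.5, 103.0], [466.5, -142.1, 103.0], [478.5, -133.4, 103.0], [479.3, -128.2, 103.0], [389.1, -114.0, 103.0], [382.0, -155.9, 103.0], [339.4, -155.0, 103.0]]
[ 0.47079438 -0.15361193  0.12167398] [ 0.96724363 -0.24577534  0.96972078]
dp [ 112.3   -2.9 -130. ] ang [ 0.    0.   -0.03]
```

View pics/w5.png

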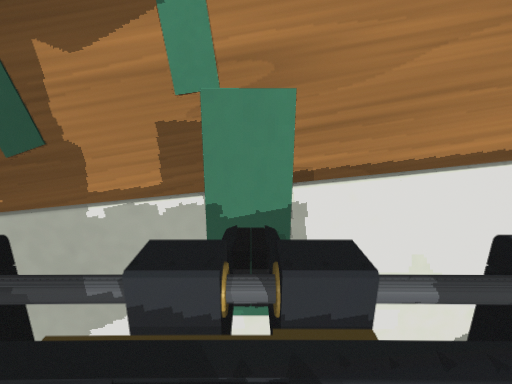

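```bash
python3 - <<'E'
from cmdp import *
need([.414,-.1452,.16],pose(-9.1)); need([.414,-.1452,.085],pose(-9.1))
E
```

```text
dp [ 58.1   0.5 -40. ] ang [0.   0.   0.07]
dp [58.1  0.5 35. ] ang [0.   0.   0.07]
```

Request:
carry_out(deltas=[{"dp":[0,0,-20],"angular":[0,0,0]},{"dp":[10,0,-35],"angular":[0,0,0]},{"dp":[30,0,-40],"angular":[0,0,0]},{"dp":[50,0,-40],"angular":[0,0,0]},{"dp":[58,0.5,-40],"angular":[0,0,0]},{"dp":[58,0.5,-40],"angular":[0,0,0]},{"dp":[58,0.5,-40],"angular":[0,0,0]},{"dp":[58,0.5,-40],"angular":[0,0,0]},{"dp":[58,0.5,-40],"angular":[0,0,0]},{"dp":[58,0.5,-40],"angular":[0,0,0]}], grip=1)

```text
clock: 8.7
tcp_pos: [0.4134, -0.1439, 0.1596]
tcp_rot: [-0.0, 0.079, 0.997, 0.0]
force: [-0.1, -0.2, -0.1]
grip_width: 0.889
```

```bash
python3 - <<'E'
from cmdp import *; from h import *; from workcell import r
sent([58,.5,-40],[0,0,0])
c=r.read_camera("wrist"); view(c,"pics/w6.png",0,0,512,384,1)
print(r.state()["tcp_pos"],r.state()["force"])
t=r.read_camera("top");view(t,"pics/t6.png",230,120,380,270,4)
E
```

```text
cmd [ 414.1 -145.2  160. ] x [-0.988  0.157  0.   ] z [ 0.  0. -1.]
[ 0.41336776 -0.14381737  0.15955935] [-0.78893292  0.22130896  0.40540489]
```

View pics/w6.png

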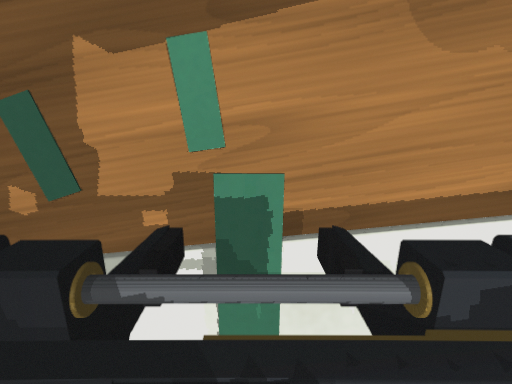

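View pics/t6.png

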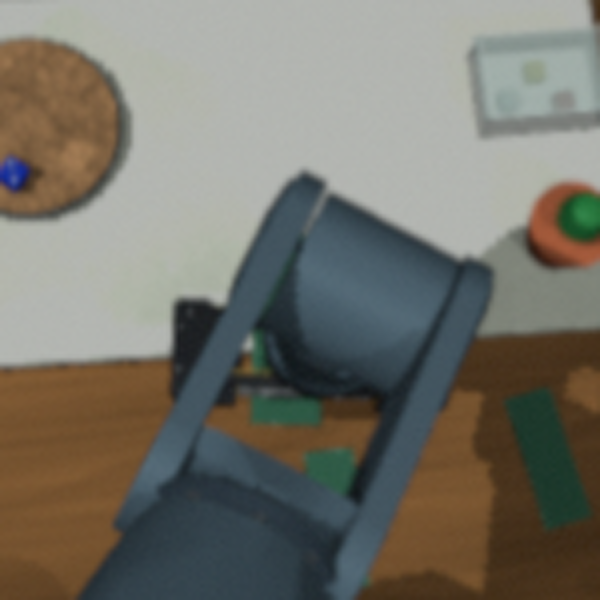

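The plate is centred between the open fingers: columns 214–284, near end at row 174, shelf edge at rows 225–245. Descend.

Request:
carry_out(deltas=[{"dp":[0,0,15],"angular":[0,0,0]},{"dp":[0,0,30],"angular":[0,0,0]},{"dp":[0,0,42],"angular":[0,0,0]},{"dp":[0,0,52],"angular":[0,0,0]},{"dp":[0,0,60],"angular":[0,0,0]},{"dp":[0,0,66],"angular":[0,0,0]},{"dp":[0,0,71],"angular":[0,0,0]},{"dp":[0,0,74],"angular":[0,0,0]},{"dp":[0,0,75],"angular":[0,0,0]},{"dp":[0,0,75],"angular":[0,0,0]}])

```text
clock: 9.8
tcp_pos: [0.4133, -0.1439, 0.0848]
tcp_rot: [0.0, 0.079, 0.997, -0.0]
force: [-0.1, 0.2, 0.4]
grip_width: 1.002
```

```bash
python3 - <<'E'
from cmdp import *; from h import *; from workcell import r
sent([0,0,75],[0,0,0])
c=r.read_camera("wrist"); view(c,"pics/w7.png",0,0,512,384,1)
print(r.state()["tcp_pos"],r.state()["force"])
print(np.round(onplane(c,[[214,174]],.103)*1000))
E
```

```text
cmd [ 414.1 -145.2   85. ] x [-0.988  0.157  0.   ] z [ 0.  0. -1.]
[ 0.41338707 -0.1439694   0.08496118] [-0.17724429  0.50313281 -0.58207809]
[[ 367. -153.  103.]]
```

View pics/w7.png

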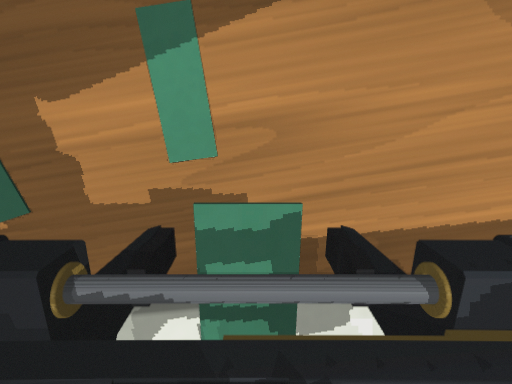

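The plate lies between the fingers, columns 194–302, with the shelf edge behind it. Close on its sides.

Request:
carry_out(deltas=[{"dp":[0,0,0],"angular":[0,0,0]},{"dp":[0,0,0],"angular":[0,0,0]},{"dp":[0,0,0],"angular":[0,0,0]},{"dp":[0,0,0],"angular":[0,0,0]},{"dp":[0,0,0],"angular":[0,0,0]},{"dp":[0,0,0],"angular":[0,0,0]},{"dp":[0,0,0],"angular":[0,0,0]},{"dp":[0,0,0],"angular":[0,0,0]},{"dp":[0,0,0],"angular":[0,0,0]},{"dp":[0,0,0],"angular":[0,0,0]}], grip=0.5)

```text
clock: 10.85
tcp_pos: [0.4132, -0.1438, 0.0847]
tcp_rot: [0.0, 0.079, 0.997, 0.0]
force: [0.1, 0.4, 0.7]
grip_width: 0.601
```

Request:
carry_out(deltas=[{"dp":[0,0,0],"angular":[0,0,0]},{"dp":[0,0,-3],"angular":[0,0,0]},{"dp":[0,0,-8],"angular":[0,0,0]},{"dp":[0,0,-15],"angular":[0,0,0]},{"dp":[0,0,-25],"angular":[0,0,0]},{"dp":[0,0,-37],"angular":[0,0,0]},{"dp":[0,0,-50],"angular":[0,0,0]},{"dp":[0,0,-63],"angular":[0,0,0]},{"dp":[0,0,-75],"angular":[0,0,0]},{"dp":[0,0,-80],"angular":[0,0,0]}], grip=0.3)

```text
clock: 11.85
tcp_pos: [0.4139, -0.1443, 0.1667]
tcp_rot: [0.001, 0.079, 0.997, -0.001]
force: [0.1, -1.5, -0.2]
grip_width: 0.605
```

```bash
python3 - <<'E'
from cmdp import *; from h import *; from workcell import r
sent([0,0,-80],[0,0,0])
c=r.read_camera("wrist"); view(c,"pics/w8.png",0,0,512,384,1)
s=r.read_camera("scene"); view(s,"pics/s8.png",150,150,350,300,4)
print(r.state()["tcp_pos"],r.state()["force"],r.state()["grip_width"])
E
```

```text
cmd [ 414.1 -145.2  165. ] x [-0.988  0.157  0.   ] z [ 0.  0. -1.]
[ 0.41372491 -0.14417919  0.16580486] [ 0.34576434 -0.10629443 -0.90392942] 0.6017397207355885
```

View pics/w8.png

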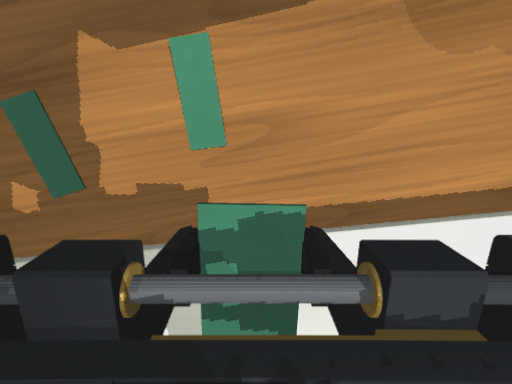

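View pics/s8.png

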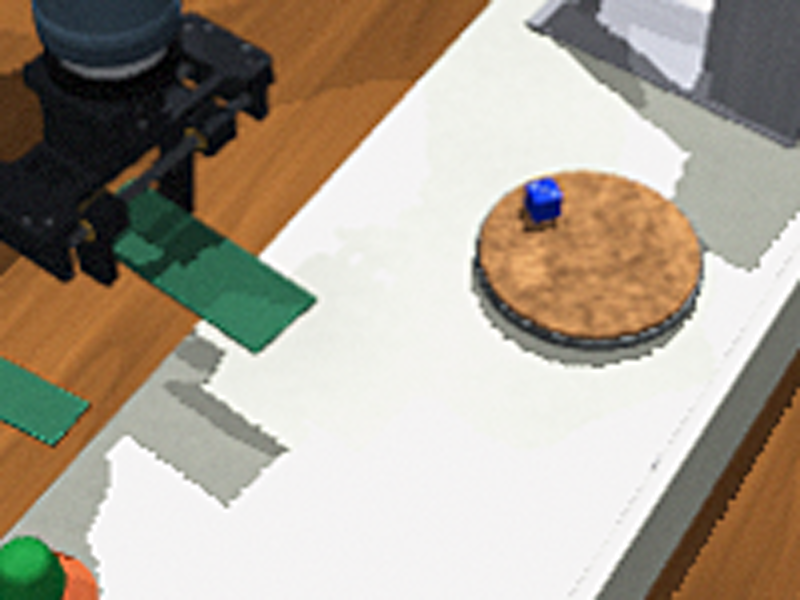

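Lifted: the scene shows the plate level in the fingers, clear of the shelf. The wrist shows its near end still at row ~204, so it has not tipped. Now I'll work out its place in the tool frame and check the chute estimate by overlay.

```bash
python3 - <<'E'
from cmdp import *; from h import *; from workcell import r
st=r.state(); q=R.from_quat(np.r_[st["tcp_rot"][1:],st["tcp_rot"][0]]); p=st["tcp_pos"]
c=r.read_camera("wrist"); s=r.read_camera("scene"); t=r.read_camera("top")
# near end corners
P=onplane(c,[[198,204],[306,204.5]],p[2]+.018); print("near end tool",np.round(q.inv().apply(P-p)*1000,1))
F=onplane(s,(np.array([[318,299],[257,352]])+.5)/4-.5+[150,150],p[2]+.018); print("far end tool",np.round(q.inv().apply(F-p)*1000,1))
yaw=np.radians(-5.8); cy,sy=np.cos(yaw),np.sin(yaw); Rt=np.array([[cy,-sy,0],[sy,cy,0],[0,0,1]])
a=np.radians(30); Rc=Rt@np.array([[np.cos(a),0,-np.sin(a)],[0,1,0],[np.sin(a),0,np.cos(a)]])
O=np.array([.5165,.2595,.145])
L=lambda pts:O+np.array(pts)@Rc.T
bed=L([[0,.019,0],[0,-.019,0],[.16,-.019,0],[.16,.019,0]])
lip=L([[0,.019,.008],[0,-.019,.008],[-.004,-.019,.008],[-.004,.019,.008]])
TO=np.array([.611,.2499,.1]); foot=TO+np.array([[-.11,.045,.004],[-.11,-.045,.004],[.11,-.045,.004],[.11,.045,.004]])@Rt.T
sh=TO+np.array([[.04,.04,.205],[.04,-.04,.205],[.11,-.04,.205],[.11,.04,.205]])@Rt.T
for n,c,b,f in(("t",t,(85,90,225,225),5),("s",s,(270,90,410,200),5)):
    x0,y0,x1,y1=b; im=cv2.resize(c["img"][y0:y1,x0:x1,::-1],None,fx=f,fy=f,interpolation=cv2.INTER_CUBIC)
    im=np.ascontiguousarray(im)
    for pts,col in((bed,(0,0,255)),(lip,(0,255,255)),(foot,(0,255,0)),(sh,(255,0,255))):
        u=(proj(c,pts)-[x0,y0]+.5)*f-.5
        cv2.polylines(im,[np.round(u).astype(np.int32)],True,col,1)
    cv2.imwrite(f"pics/ov_{n}.png",im)
E
```

```text
near end tool [[ 28.8 -25.2 -18. ]
 [ 28.6  28.2 -18.1]]
far end tool [[-122.9   22.5  -17.8]
 [-121.   -29.1  -17.7]]
```

View pics/ov_t.png

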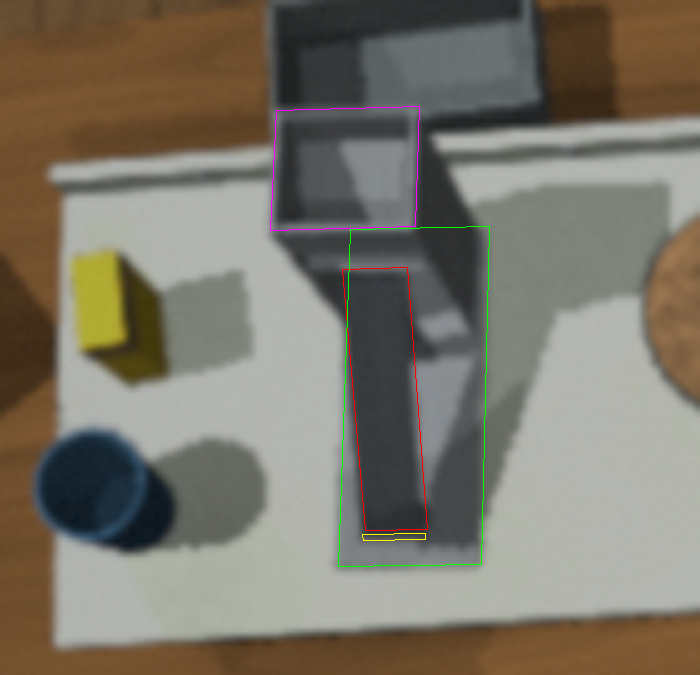

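View pics/ov_s.png

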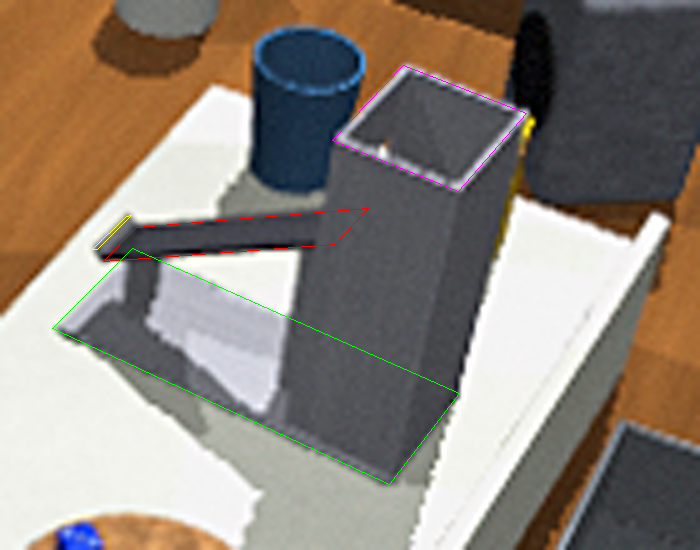

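The overlay fits the bed, lip, foot and shaft to about 1 px. The foot's right edge hints at a yaw nearer −5.3°, so I use that. The plate centre sits at tool (−46.5, 0, −15). Next, the transfer.

```bash
cat > goal.py <<'E'
from cmdp import *
YAW=-5.3
Q=pose(YAW,30); M=Q.as_matrix(); CX,CY,CZ=-M[:,0],M[:,1],-M[:,2]
O=np.array([.5165,.2600,.145])
OFF=np.array([.0465,0,-.015])  # tcp minus: plate origin -> tcp in chute axes is (-46.5,0,-15)
def tcp(px,py,pz): return O+CX*(px-.0465)+CY*py+CZ*(pz-.015)
E
python3 - <<'E'
from goal import *
print(np.round(M,3).tolist())
need([.38,-.11,.30],pose(-9)); need([.38,.25,.31],pose(YAW,0)); need(tcp(.081,0,.07),Q); print(tcp(.081,0,.07),tcp(.081,0,0))
E
```

```text
[[-0.862, 0.092, 0.498], [0.08, 0.996, -0.046], [-0.5, 0.0, -0.866]]
dp [  39.2   29.4 -135. ] ang [ 0.    0.   -0.03]
dp [  95.7  384.9 -145. ] ang [ 0.    0.   -3.73]
dp [-39.9 416.4 -44.9] ang [ -0.98 -29.99  -3.65]
[0.51886771 0.25978035 0.2098814 ] [0.55371807 0.25654738 0.14925962]
```

Request:
carry_out(deltas=[{"dp":[5,2,-25],"angular":[0,0,0]},{"dp":[15,6,-60],"angular":[0,0,0]},{"dp":[28,18,-95],"angular":[0,0,0]},{"dp":[40,40,-125],"angular":[0,0,0]},{"dp":[47,75,-140],"angular":[0,0,0]},{"dp":[54,112,-145],"angular":[0,0,0]},{"dp":[61,150,-145],"angular":[0,0,-1]},{"dp":[68,188,-145],"angular":[0,0,-2]},{"dp":[75,225,-145],"angular":[0,0,-3]},{"dp":[80,255,-145],"angular":[0,0,-3.7]}])

```text
clock: 13.1
tcp_pos: [0.3735, 0.1225, 0.3091]
tcp_rot: [-0.001, 0.046, 0.999, 0.0]
force: [0.0, -0.2, -1.0]
grip_width: 0.6
```

```bash
python3 - <<'E'
from goal import *; from workcell import r
sent([80,255,-145],[0,0,-3.7]); print(r.state()["tcp_pos"],r.state()["grip_width"],r.state()["qpos"])
need([.38,.25,.31],pose(YAW,0)); need([.43,.26,.29],Q); need(tcp(.081,0,.07),Q)
E
```

```text
cmd [375.1 119.2 310. ] x [-0.996  0.093  0.   ] z [ 0.  0. -1.]
[0.37347024 0.12245595 0.30910446] 0.5996831386805307 [ 1.22134612e-02 -3.12230715e-01  1.93053081e+00  2.75016429e-04
  1.52430171e+00 -1.46702506e+00]
dp [  7.3 130.7  -0. ] ang [ 0.    0.   -0.03]
dp [-41.5 145.3  20. ] ang [-1.e-02 -3.e+01 -3.e-02]
dp [-130.   153.3  100.1] ang [-1.e-02 -3.e+01 -3.e-02]
```

Request:
carry_out(deltas=[{"dp":[4,30,0],"angular":[0,0,0]},{"dp":[6,60,0],"angular":[0,-2,0]},{"dp":[2,90,2],"angular":[0,-6,0]},{"dp":[-6,115,5],"angular":[0,-11,0]},{"dp":[-15,132,9],"angular":[0,-16,0]},{"dp":[-24,142,13],"angular":[0,-21,0]},{"dp":[-33,146,17],"angular":[0,-26,0]},{"dp":[-42,146,20],"angular":[0,-30,0]},{"dp":[-42,146,20],"angular":[0,-30,0]},{"dp":[-42,146,20],"angular":[0,-30,0]}])

```text
clock: 14.1
tcp_pos: [0.429, 0.262, 0.289]
tcp_rot: [0.257, 0.045, 0.965, -0.012]
force: [-0.3, 0.4, -0.6]
grip_width: 0.6
```

```bash
python3 - <<'E'
from goal import *; from h import *; from workcell import r
sent([-42,146,20],[0,-30,0]); s=r.state(); print(s["tcp_pos"],s["tcp_rot"],s["grip_width"],s["qpos"],s["force"])
need(tcp(.081,0,.07),Q)
c=r.read_camera("wrist"); view(c,"pics/w9.png",0,0,512,384,1)
c=r.read_camera("scene"); view(c,"pics/s9.png",200,50,420,215,3)
E
```

```text
cmd [430.5 260.7 290. ] x [-0.862  0.08  -0.5  ] z [ 0.498 -0.046 -0.866]
[0.42897847 0.26200264 0.2889913 ] [ 0.25711119  0.04472574  0.96526764 -0.01232229] 0.6001450904104361 [ 0.4817828  -0.27602884  2.02599558 -0.33462617  0.97021315 -0.86531104] [-0.27891033  0.379375   -0.56634579]
dp [-36.2   7.3 113.4] ang [-0.02  0.   -0.03]
```

View pics/s9.png

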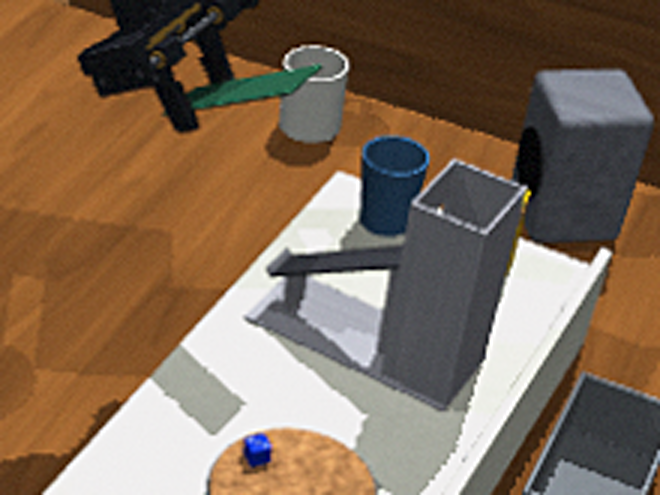

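View pics/w9.png

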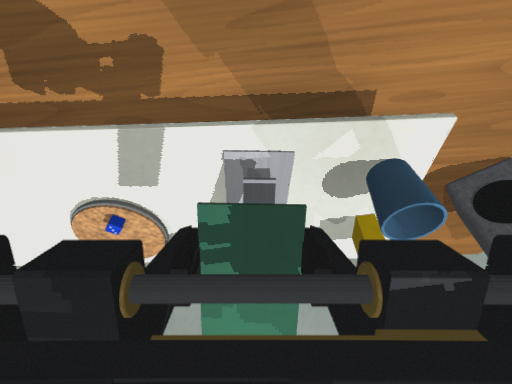

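The scene shows the plate tilted parallel to the chute. The wrist shows the lip at about (243–277, 180), centred ahead of the plate end (198–306, 204). I move to a hover 30 mm above the bed.

```bash
python3 - <<'E'
from goal import *; from h import *; from workcell import r
need(tcp(.082,0,.03),Q)
c=r.read_camera("wrist"); view(c,"pics/w9b.png",200,130,320,220,6)
E
```

```text
dp [-37.2   7.3 153.4] ang [-0.02  0.   -0.03]
```

View pics/w9b.png

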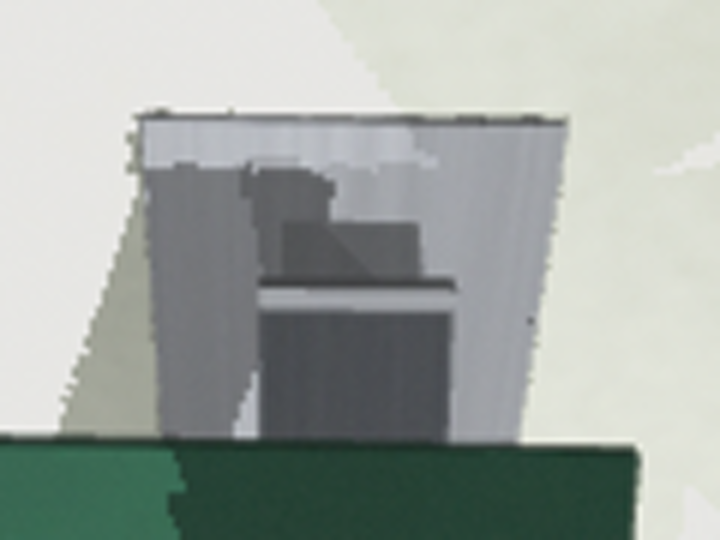

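The lip's bright top face spans crop rows 289–311 and columns 258–455. I cast those onto the lip-top plane.

```bash
python3 - <<'E'
from goal import *; from h import *; from workcell import r
c=r.read_camera("wrist")
f=lambda L:(np.array(L,float)+.5)/6-.5+[200,130]
def chute(uv,z):
    o,d=ray(c,uv); s=((O+CZ*z-o)@CZ)/(d@CZ); P=o+d*s[:,None]-O
    return np.round(np.c_[P@CX,P@CY,P@CZ]*1000,1)
print("outer top",chute(f([[258,289],[456,289]]),.008).tolist(),"inner top",chute(f([[259,311],[454,311]]),.008).tolist())
print("bed",chute(f([[262,425],[448,425]]),0).tolist())
# plate held edges in chute frame: via tool
st=r.state(); q=R.from_quat(np.r_[st["tcp_rot"][1:],st["tcp_rot"][0]]); p=st["tcp_pos"]
o,d=ray(c,[[198,203.5],[306,204]]); n=q.apply([0,0,1]); s=((p+n*-.018-o)@n)/(d@n); print("plate end tool",np.round(q.inv().apply(o+d*s[:,None]-p)*1000,1).tolist())
print("tcp err vs cmd", np.round((p-load()[0])*1000,1), "angle to chute", np.round(np.degrees((Q.inv()*q).as_rotvec()),2))
E
```

```text
outer top [[-4.9, -14.4, 8.0], [-4.9, 23.6, 8.0]] inner top [[-0.6, -14.3, 8.0], [-0.6, 23.3, 8.0]]
bed [[24.8, -14.1, -0.0], [24.9, 23.4, -0.0]]
plate end tool [[28.7, -25.2, -18.0], [28.4, 28.2, -18.0]]
tcp err vs cmd [-0.4  1.2  0.3] angle to chute [0.02 0.01 0.08]
```

Request:
carry_out(deltas=[{"dp":[-5,1,15],"angular":[0,0,0]},{"dp":[-10,3,40],"angular":[0,0,0]},{"dp":[-16,4,65],"angular":[0,0,0]},{"dp":[-22,6,90],"angular":[0,0,0]},{"dp":[-28,7,112],"angular":[0,0,0]},{"dp":[-33,8,130],"angular":[0,0,0]},{"dp":[-36,8.5,143],"angular":[0,0,0]},{"dp":[-36.5,8.5,150],"angular":[0,0,0]},{"dp":[-36.5,8.5,153],"angular":[0,0,0]},{"dp":[-36.5,8.5,153],"angular":[0,0,0]}])

```text
clock: 15.3
tcp_pos: [0.538, 0.2603, 0.1754]
tcp_rot: [0.258, 0.045, 0.965, -0.012]
force: [0.5, -0.2, 0.8]
grip_width: 0.601
```

```bash
python3 - <<'E'
from goal import *; from h import *; from workcell import r
sent([-36.5,8.5,153],[0,0,0]); s=r.state(); print(s["tcp_pos"],s["grip_width"],s["force"])
c=r.read_camera("wrist"); view(c,"pics/w10.png",180,130,320,230,5)
c=r.read_camera("scene"); view(c,"pics/s10.png",260,80,420,200,5)
c=r.read_camera("top"); view(c,"pics/t10.png",100,90,240,220,5)
E
```

```text
cmd [539.  259.1 175.7] x [-0.862  0.08  -0.5  ] z [ 0.498 -0.046 -0.866]
[0.53801193 0.26028715 0.17539212] 0.6011190909480241 [ 0.51862034 -0.15350302  0.75292974]
```

View pics/w10.png

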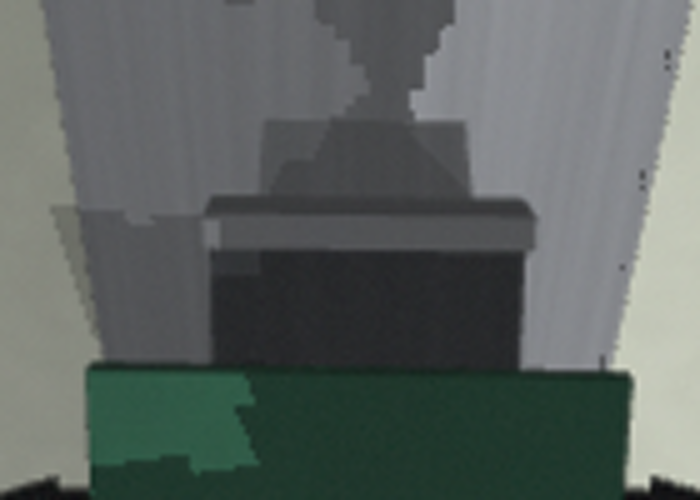

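View pics/s10.png

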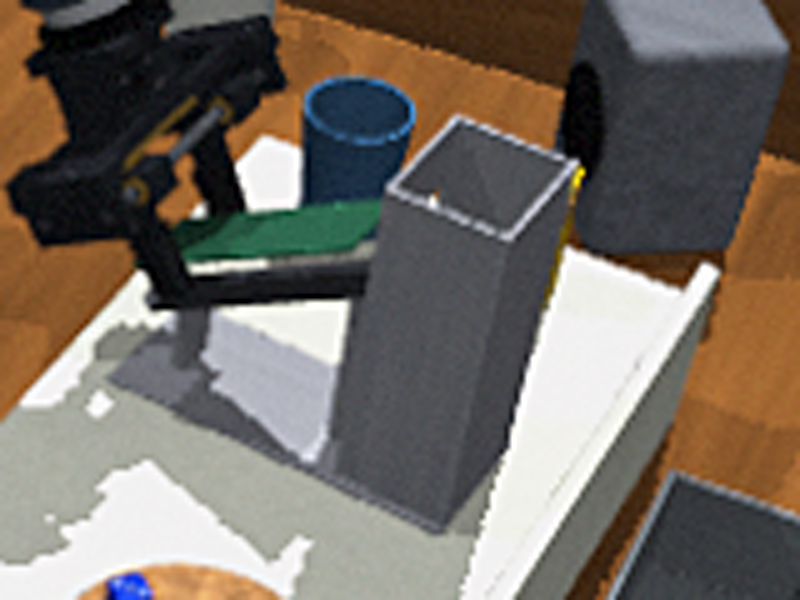

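View pics/t10.png

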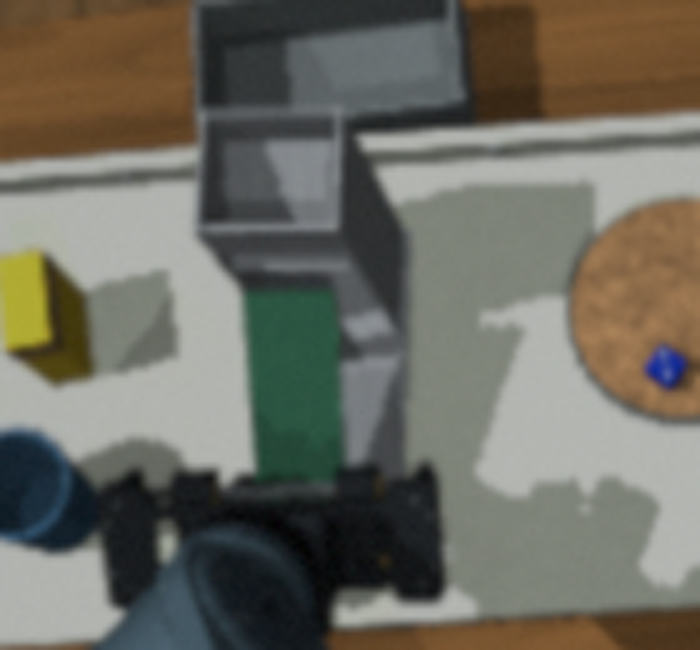

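The wrist shows the lip at crop columns 205–536, the bed at 212–521 and the plate end at 88–632, nearly concentric. I measure the offset and the clearance to the cup.

```bash
python3 - <<'E'
from goal import *; from h import *; from workcell import r
c=r.read_camera("wrist"); t=r.read_camera("top")
f=lambda L:(np.array(L,float)+.5)/5-.5+[180,130]
st=r.state(); q=R.from_quat(np.r_[st["tcp_rot"][1:],st["tcp_rot"][0]]); p=st["tcp_pos"]
def chute(uv,z):
    o,d=ray(c,uv); s=((O+CZ*z-o)@CZ)/(d@CZ); P=o+d*s[:,None]-O
    return np.round(np.c_[P@CX,P@CY]*1000,1).tolist()
print("lip outer top",chute(f([[205,214],[536,214]]),.008),"lip inner top",chute(f([[208,250],[530,250]]),.008),"bed",chute(f([[212,355],[521,355]]),0))
hz=(p-O)@CZ+.018
print("plate end",chute(f([[88,368],[632,376]]),hz),"plate h",hz, "tcp chute",np.round([(p-O)@CX*1e3,(p-O)@CY*1e3,(p-O)@CZ*1e3],1))
print("cup",onplane(t,(np.array([[91,485],[36,485],[147,485]])+.5)/5-.5+[85,90],.185))
print("body corner", q.apply([[.04,.094,-.064],[-.04,.094,-.064],[.01,.0615,0]])+p)
E
```

```text
lip outer top [[-4.9, -13.8], [-4.9, 24.4]] lip inner top [[-0.7, -13.6], [-0.6, 23.9]] bed [[14.5, -14.4], [14.6, 24.3]]
plate end [[5.3, -22.9], [6.2, 30.9]] plate h 0.03433628552623398 tcp chute [34.1  2.7 16.3]
cup [[0.55588843 0.43281477 0.185     ]
 [0.55994668 0.46682687 0.185     ]
 [0.55180245 0.3985471  0.185     ]]
body corner [[0.48037951 0.36047992 0.21163039]
 [0.54932228 0.35404555 0.25169899]
 [0.53514256 0.32276661 0.1712452 ]]
```

Request:
carry_out(deltas=[{"dp":[0,0.5,5],"angular":[0,0,0]},{"dp":[0,0.5,10],"angular":[0,0,0]},{"dp":[0,0.5,15],"angular":[0,0,0]},{"dp":[0,0.5,19],"angular":[0,0,0]},{"dp":[0,0.5,22],"angular":[0,0,0]},{"dp":[0,0.5,24],"angular":[0,0,0]},{"dp":[0,0.5,26],"angular":[0,0,0]},{"dp":[0,0.5,27],"angular":[0,0,0]},{"dp":[0,0.5,28],"angular":[0,0,0]},{"dp":[0,0.5,28],"angular":[0,0,0]}])

```text
clock: 16.55
tcp_pos: [0.552, 0.2596, 0.1512]
tcp_rot: [0.259, 0.045, 0.965, -0.012]
force: [1.0, -0.6, -0.2]
grip_width: 0.596
```

```bash
python3 - <<'E'
from goal import *; from h import *; from workcell import r
sent([0,.5,28],[0,0,0]); s=r.state(); p=s["tcp_pos"]; print(p,s["grip_width"],s["force"],s["ft_torque"],np.round([(p-O)@CX*1e3,(p-O)@CY*1e3,(p-O)@CZ*1e3],1))
c=r.read_camera("wrist"); view(c,"pics/w11.png",180,150,320,250,5)
c=r.read_camera("scene"); view(c,"pics/s11.png",260,80,420,200,5)
E
```

```text
cmd [552.9 258.3 151.5] x [-0.862  0.08  -0.5  ] z [ 0.498 -0.046 -0.866]
[0.55203555 0.25964886 0.15119126] 0.5964389665596576 [ 0.97891614 -0.55086397 -0.18327887] [0.03948644 0.284167   0.02481421] [ 33.8   2.9 -12.3]
```

View pics/w11.png

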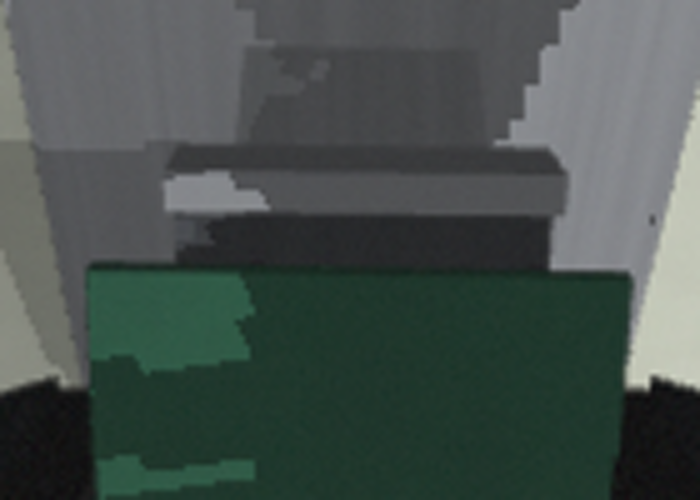

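View pics/s11.png

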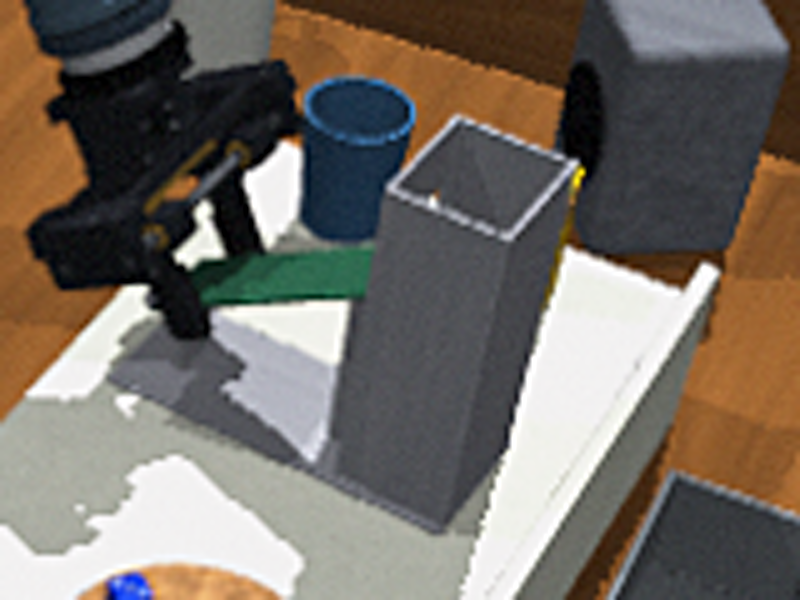

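The plate end (88–630) is centred on the lip (163–568), just above the bed. No contact force yet, so I lower the last few mm.

Request:
carry_out(deltas=[{"dp":[0,0.5,0.5],"angular":[0,0,0]},{"dp":[0,0.5,1],"angular":[0,0,0]},{"dp":[0,0.5,1.5],"angular":[0,0,0]},{"dp":[0,0.5,2],"angular":[0,0,0]},{"dp":[0,0.5,2.5],"angular":[0,0,0]},{"dp":[0,0.5,3],"angular":[0,0,0]},{"dp":[0,0.5,3.5],"angular":[0,0,0]},{"dp":[0,0.5,3.5],"angular":[0,0,0]},{"dp":[0,0.5,3.5],"angular":[0,0,0]},{"dp":[0,0.5,3.5],"angular":[0,0,0]}])

```text
clock: 17.65
tcp_pos: [0.5532, 0.2601, 0.1495]
tcp_rot: [0.259, 0.045, 0.965, -0.012]
force: [-15.9, -2.1, 16.7]
grip_width: 0.602
```

```bash
python3 - <<'E'
from goal import *; from h import *; from workcell import r
sent([0,.5,3.5],[0,0,0]); s=r.state(); p=s["tcp_pos"]; print(p,s["grip_width"],s["force"],s["ft_torque"],np.round([(p-O)@CX*1e3,(p-O)@CY*1e3,(p-O)@CZ*1e3],1), "F chute", s["force"]@np.c_[CX,CY,CZ])
E
```

```text
cmd [554.7 258.6 148.5] x [-0.862  0.08  -0.5  ] z [ 0.498 -0.046 -0.866]
[0.55318301 0.26012496 0.14954025] 0.6023394587763425 [-15.86808993  -2.10877923  16.66203205] [-0.65585196  1.07926506 -0.40495171] [ 33.9   3.5 -14.3] F chute [-5.18370867 -3.56550835 22.23247297]
```

In contact at 22 N square to the bed, plate about 0.7 mm by the estimate. I ease off a little and slide down towards the lip.

Request:
carry_out(deltas=[{"dp":[0,0,-1],"angular":[0,0,0]},{"dp":[0.5,0,-1.5],"angular":[0,0,0]},{"dp":[1,0,-1.5],"angular":[0,0,0]},{"dp":[1.5,0,-1.5],"angular":[0,0,0]},{"dp":[2,0,-1.5],"angular":[0,0,0]},{"dp":[2.5,0,-1.5],"angular":[0,0,0]},{"dp":[3,0,-1.5],"angular":[0,0,0]},{"dp":[3.5,0,-1.5],"angular":[0,0,0]},{"dp":[4,0,-1.5],"angular":[0,0,0]},{"dp":[4,0,-1.5],"angular":[0,0,0]}])

```text
clock: 18.65
tcp_pos: [0.5502, 0.2606, 0.1481]
tcp_rot: [0.259, 0.045, 0.965, -0.012]
force: [-0.5, -0.2, 5.3]
grip_width: 0.598
```

```bash
python3 - <<'E'
from goal import *; from h import *; from workcell import r
sent([4,0,-1.5],[0,0,0]); s=r.state(); p=s["tcp_pos"]; print(p,s["grip_width"],np.round([(p-O)@CX*1e3,(p-O)@CY*1e3,(p-O)@CZ*1e3],1), "F chute", s["force"]@np.c_[CX,CY,CZ])
c=r.read_camera("wrist"); view(c,"pics/w12.png",180,150,320,250,5)
c=r.read_camera("top"); view(c,"pics/t12.png",100,90,240,220,5)
E
```

```text
cmd [550.5 259.  147.8] x [-0.862  0.08  -0.5  ] z [ 0.498 -0.046 -0.866]
[0.55016948 0.26064455 0.14811228] 0.5980647198219647 [ 30.5   3.8 -14. ] F chute [ 2.1782501  -0.23638518  4.82575283]
```

View pics/w12.png

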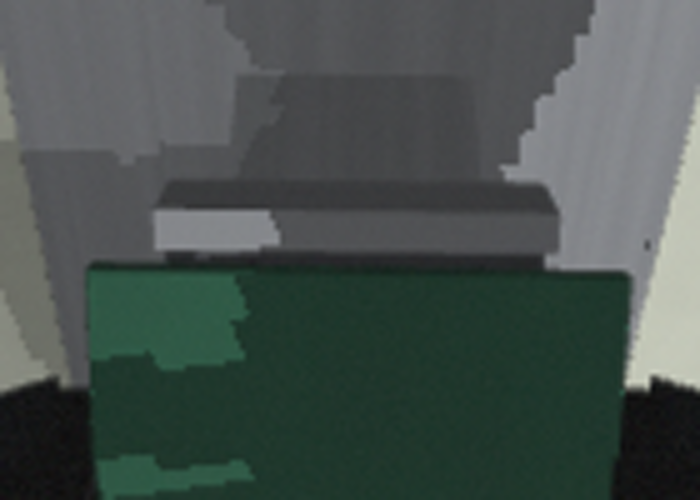

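View pics/t12.png

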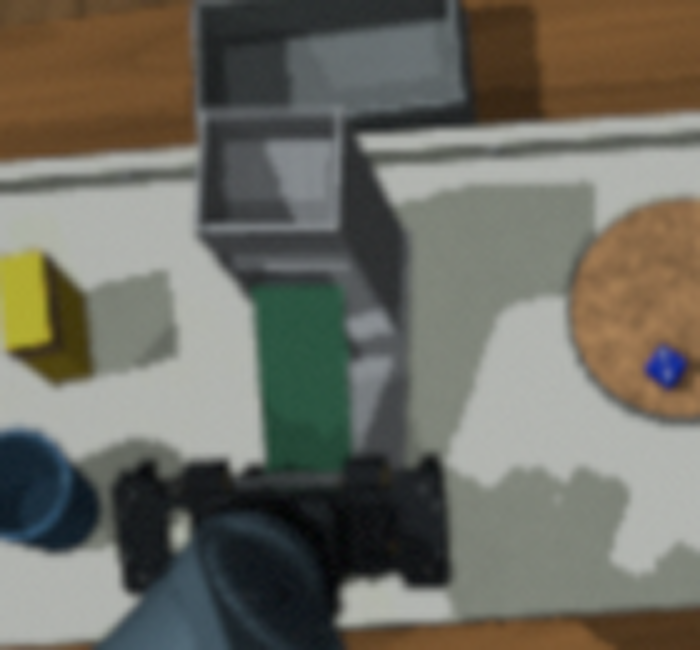

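The plate end (row 265) is now 2 mm or so from the lip (centres 358 and 355 px) with about 5 N on the bed. I slide the remainder.

Request:
carry_out(deltas=[{"dp":[0.5,0,0],"angular":[0,0,0]},{"dp":[1,0,0],"angular":[0,0,0]},{"dp":[1.5,0,0],"angular":[0,0,0]},{"dp":[2,0,0],"angular":[0,0,0]},{"dp":[2,0,0],"angular":[0,0,0]},{"dp":[2,0,0],"angular":[0,0,0]},{"dp":[2,0,0],"angular":[0,0,0]},{"dp":[2,0,0],"angular":[0,0,0]},{"dp":[2,0,0],"angular":[0,0,0]},{"dp":[2,0,0],"angular":[0,0,0]}])

```text
clock: 19.75
tcp_pos: [0.5484, 0.2608, 0.1471]
tcp_rot: [0.259, 0.045, 0.965, -0.012]
force: [-1.0, -1.1, 6.2]
grip_width: 0.598
```

```bash
python3 - <<'E'
from goal import *; from h import *; from workcell import r
sent([2,0,0],[0,0,0]); s=r.state(); p=s["tcp_pos"]; print(p,s["grip_width"],np.round([(p-O)@CX*1e3,(p-O)@CY*1e3,(p-O)@CZ*1e3],1), "F chute", s["force"]@np.c_[CX,CY,CZ])
E
```

```text
cmd [548.8 259.2 146.8] x [-0.862  0.08  -0.5  ] z [ 0.498 -0.046 -0.866]
[0.54842055 0.26082355 0.14711218] 0.5978734087981169 [ 28.5   3.8 -14. ] F chute [ 2.33109616 -1.19986287  5.81839887]
```

Plate centre is at about 75.7 mm from the lip, lying on the bed under light load. Release.

Request:
carry_out(deltas=[{"dp":[0,0,0],"angular":[0,0,0]},{"dp":[0,0,0],"angular":[0,0,0]},{"dp":[0,0,0],"angular":[0,0,0]},{"dp":[0,0,0],"angular":[0,0,0]},{"dp":[0,0,0],"angular":[0,0,0]},{"dp":[0,0,0],"angular":[0,0,0]},{"dp":[0,0,0],"angular":[0,0,0]},{"dp":[0,0,0],"angular":[0,0,0]},{"dp":[0,0,0],"angular":[0,0,0]},{"dp":[0,0,0],"angular":[0,0,0]}], grip=1)

```text
clock: 20.75
tcp_pos: [0.5479, 0.2605, 0.1465]
tcp_rot: [0.259, 0.045, 0.965, -0.012]
force: [-0.9, 1.0, -0.9]
grip_width: 1.003
```

```bash
python3 - <<'E'
from goal import *; from h import *; from workcell import r
s=r.state(); p=s["tcp_pos"]; print(p,s["grip_width"],s["force"])
c=r.read_camera("wrist"); view(c,"pics/w13.png",0,0,512,384,1)
E
```

```text
[0.54787754 0.26054718 0.14651416] 1.0027114994589001 [-0.88646051  0.98642776 -0.87475886]
```

View pics/w13.png

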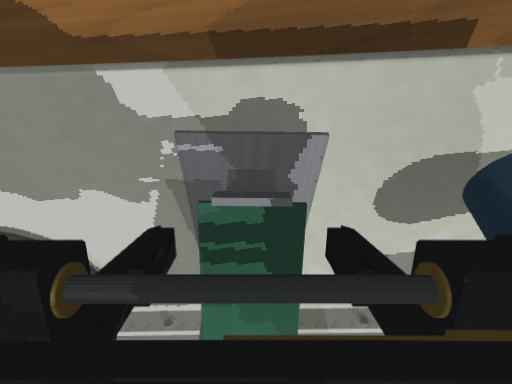

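The plate rests against the lip (lip at columns 212–292, plate at 198–306, row 202) and the fingers are clear of it. I back straight off along the tool axis.

Request:
carry_out(deltas=[{"dp":[0,0,-5],"angular":[0,0,0]},{"dp":[0,0,-12],"angular":[0,0,0]},{"dp":[0,0,-22],"angular":[0,0,0]},{"dp":[0,0,-35],"angular":[0,0,0]},{"dp":[0,0,-55],"angular":[0,0,0]},{"dp":[0,0,-80],"angular":[0,0,0]},{"dp":[0,0,-110],"angular":[0,0,0]},{"dp":[0,0,-140],"angular":[0,0,0]},{"dp":[0,0,-165],"angular":[0,0,0]},{"dp":[0,0,-175],"angular":[0,0,0]}])

```text
clock: 21.8
tcp_pos: [0.4604, 0.2695, 0.3019]
tcp_rot: [0.261, 0.045, 0.964, -0.011]
force: [0.8, 0.1, 0.4]
grip_width: 0.999
```

```bash
python3 - <<'E'
from goal import *; from h import *; from workcell import r
sent([0,0,-175],[0,0,0]); s=r.state(); print(s["tcp_pos"],s["force"])
for n,b in (("scene",(260,80,420,200)),("top",(100,90,240,220)),("wrist",(150,110,350,230))):
    c=r.read_camera(n); view(c,f"pics/f_{n}.png",*b,4 if n=="wrist" else 5)
    m=green(c); cs,_=cv2.findContours(m,cv2.RETR_EXTERNAL,cv2.CHAIN_APPROX_NONE)
    for k in cs:
        o,d=ray(c,k[:,0].astype(float)); t=((O+CZ*.003-o)@CZ)/(d@CZ); P=o+d*t[:,None]-O
        (a,b2),(w,h),an=cv2.minAreaRect((np.c_[P@CX,P@CY]*1000).astype(np.float32))
        if cv2.contourArea(k)>250 and abs(b2)<30 and 40<a<110: print(n,np.round([cv2.contourArea(k),a,b2,w,h,an],1), "x range",np.round([(P@CX).min()*1e3,(P@CX).max()*1e3],1))
E
```

```text
cmd [461.7 267.3 298.3] x [-0.862  0.08  -0.5  ] z [ 0.498 -0.046 -0.866]
[0.46044919 0.26948954 0.30190267] [0.79661725 0.0987871  0.36406004]
scene [321.5  72.5   0.7  53.2 149.6  89.1] x range [ -2.5 146.9]
top [741.5  73.    0.   51.2 147.5  88.9] x range [ -1.2 147.1]
wrist [5.1785e+03 7.4500e+01 4.1000e+00 5.3800e+01 1.4960e+02 8.8600e+01] x range [ -0.8 148.8]
```

View pics/f_scene.png

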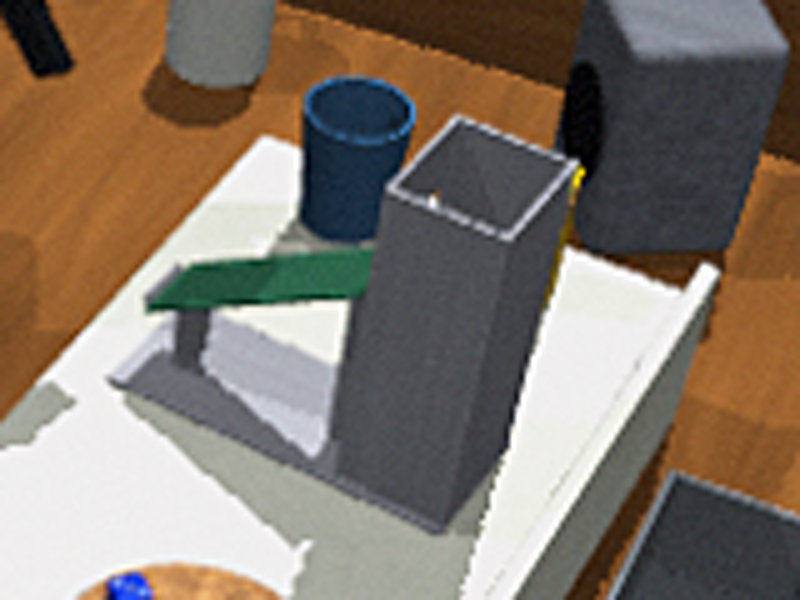

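View pics/f_top.png

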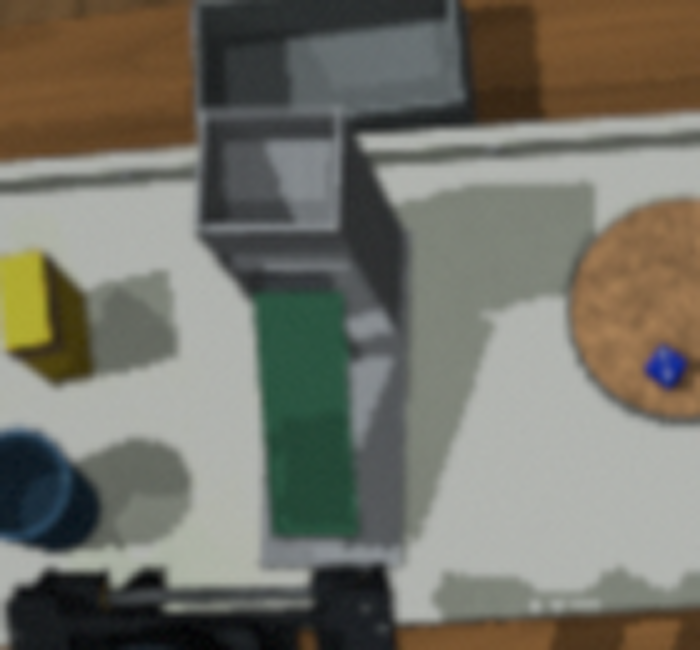

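View pics/f_wrist.png

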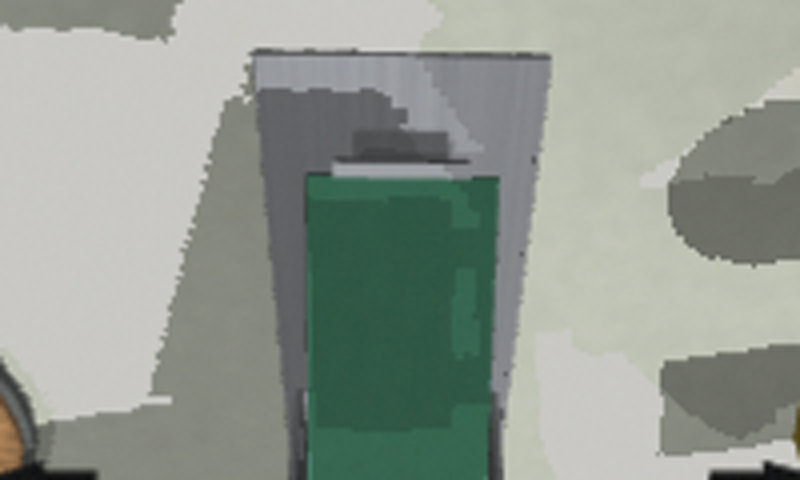

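All views agree: the plate lies flat against the lip (lip centre 400 px, plate centre 402 px in the wrist crop), lengthways within about 1°. The arm is clear, so I hand in.

```bash
python3 - <<'E'
from workcell import r
print(r.state()["clock"],r.state()["force"]); print(r.job_done())
E
```

```text
21.95 [ 0.03889411 -0.89022562  0.30513135]
the job is handed in; nothing more can be done
None
```

I dragged the plate out until it overhung the shelf's front edge by about 58 mm, gripped it by its long sides and lifted it. I then tilted it 30°, lowered it onto the chute bed, slid it down to the lip while still holding it, released it and backed off. The job was handed in at 21.95 s of the 64 s allowed; no verdict was reported.

**Last checks:**
- **Position:** the three cameras put the plate centre 72.5–74.5 mm up the chute in my estimated frame. That frame's lip face came out near −0.7 mm, so the lower end is against the lip.
- **Centring:** the scene and top cameras read 0 to 0.7 mm off centre. The wrist camera read 4.1 mm, but it also read the bare bed 4.5–5 mm off in the same frame, so plate and bed agree to about 1 mm.
- **Angle:** lengthways within about 1.5°, and the plate's measured length fits it lying flat on the bed.
- **Surroundings:** nothing beside the plate looked moved in the pictures I took, and the arm was clear of everything.

**Slip on the way:** in the first drag I added the press depth twice, so the fingers pressed with about 27–30 N instead of the roughly 10 N given. I corrected it in the next move and the plate followed straight.

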